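Block the gaps round a slide box in a transport crate

ROBOT

A 6-joint arm with a two-finger parallel gripper is mounted at the origin on a cart in front of the work surface, level with it; the furniture and walls round the work are solid. World frame = base frame: x ahead of the robot, y to its left, z up, the work surface at z = 0. Lengths are in mm, angles in rad, forces in N, time in s.
With the tool pointing down it reaches from about 400 to 925 mm from the base axis. Payload 3.4 kg.
Tool frame: the origin (TCP) lies at the very end of the fingers, on their centre line; the grasp point (between the pads) lies 19 mm behind it; x points along the fingers, z is the direction in which the jaws open and shut, and the axes are right-handed (so a half turn about x gives the same grasp; the last joint's range is limited). The gripper opens to 85 mm and grips with 20 to 120 N. Pads are 22 mm wide; open, the fingers measure 114 mm over their backs; the gripper's body (76 mm by 85 mm) begins 54 mm behind the grasp point. The pads swing forward as they close: fully open they stand 13 mm farther back than shut.
Start: joints at [-1.262, 0.307, 1.506, -0, 1.328, -0.073], TCP at [214.217, -533.612, 231.305] pointing down, gripper open.
Joint ranges: [-3.12, 3.12], [-1.05, 2.28], [0.14, 2.33], [-1.42, 4.57], [0.1, 2.73], [-2.68, 2.68]. Speed limits (rad/s): [2.57, 2.57, 3.14, 3.14, 3.14, 3.14].

INTERFACE

Orientations are given as a rotation vector (axis times angle).
In Python, from plant import sense, camera, close_job, boxes_of, cut_out, place_of gives the robot as it stands. The module is installed in compiled form; this text tells all that it offers.
- The arm moves only by the tool servo_tool, never from a script. Its argument "rows" is one flat list of numbers, 7 for each row, row after row: the shift along the tool's x, y, z in m, then the turn, a rotation vector about the tool's x, y, z in degrees, then the opening in per cent of the stroke, from 0 (shut) to 100 (fully open). In form: [dx, dy, dz, wx, wy, wz, hand, dx, dy, dz, wx, wy, wz, hand, ...]. A call has 1 to 5 rows; each row is the pose to reach, as a shift and turn from the pose measured when the call began, along the tool's axes at that moment; what a row does not reach only later rows make up. A row lasts 1/8 s, in which the tool goes at most 62.5 mm and 10.7 degrees, less where a joint would pass 70% of its speed; a pose out of reach is approached as far as the arm can. A call with a gripper value outside its range is refused whole. The fingers move at their own pace and stop on an object; the grip force is fixed at half the most. Time passes only in rows, so rows that repeat a pose let the fingers close. It gives the time, the measured TCP pose, the force and the opening at its end, in the units of the state.
- sense(): the state, without advancing time (a new reading comes with each control period).
- camera(name): name is "scene" or "side" or "wrist"; returns a dict with "image" (384x512x3 uint8, red, green, blue), "fov_y" (degrees; the focal length in pixels is half the picture's height over the tangent of half this angle, whatever the lens; pixels are square), "cx", "cy" (the principal point, pixels), "xyz" and "orientation" of the camera in the world. Camera axes: x right, y down, z forward; pixel columns grow to the right and rows downward; lengths in mm; the calibration is good to about 2 mm. A picture is of the moment at which its call begins. There is no depth.
- close_job(): hands the job in, once; it reports no verdict.
Trained networks look in a picture, given as the dict that the camera call returned (one of the last four; its "shot" number tells which), for a name from the list of things; names that differ only in an ending like _2 or _b are one class to them, and where a whole thing is asked for, a point or a joint stands for the part that bears it (a point fixed in the world has none). Each returns a list of dicts, best first, with "conf" (0 to 1); they miss things now and then, are a little off and sometimes report something else, mostly with a low value. They report only what shows in the picture. A call takes as long as a camera call.
- boxes_of(name, picture): "xyz" ([x, y, z] in mm, in world coordinates, good to about 4 mm: the middle of the surface that is visible of it).
- cut_out(name, picture): "region" (384x512 bool, what is visible of it).
- place_of(name, picture): "xyz" ([x, y, z] in mm, in world coordinates, good to about 4 mm: a listed point, or the origin of a listed thing).
The state is a dict: "time": time; "joint_pos": joint angles; "joint_vel": joint speeds; "effort": joint torques, N m; "ee_pos": TCP position; "tcp_rot": TCP orientation; "contact_force": force on the tool from outside, world axes, zero at the start; "ft_torque": the same for the moment, N m; "width": finger opening in mm.
Only numpy, scipy, OpenCV 4.12 (cv2) and the standard library are available. Lean on these libraries where they do the work, as an engineer would, in place of code of your own. Each camera call takes 0.05 s, during which the arm holds its last target.

TASK

Make the blue slide box in the green steel crate ready for transport: slide it along to the right-hand end of the crate, into the far right corner, then fill the gap at the left-hand end with the thick cork block and the gap between the slide box and the crate's front wall with the thin cork block. Both blocks and the slide box must finish upright and right down on the crate floor so that nothing can shift, and the other things on the bench are left where they are.

Things in the scene. Friction and masses are not known exactly. Their poses are not given: they have to be found in the camera images.
- crate: Open green steel crate with steel corner guards, fixed to the bench, long side across in front of the robot. Outside 136 (x) x 182 (y) x 48 mm high; inside 124 (x) x 170 (y) mm; walls 6 mm, floor 6 mm thick, rim 48 mm above the bench. Origin: centre of the underside; x points to its far wall, y to its left-hand end, z up. The near (-x) wall is its front, with a small paper label in a steel frame.
- slide_box_mid (a point): Centre of the loose blue slide box, 88 (x, over the hinges at the back and the small lip at the front; the case itself 80) x 110 (y) x 32 mm high, about 0.25 kg, standing on the crate floor (16 mm below this point). Its axes are nearly parallel to the crate's. It starts close to the far wall, up to 2 mm off, and 5 to 14 mm away from the right-hand end wall; it slides when pushed sideways. It is too wide to grip.
- box_home (a point): Point on the crate floor under the centre of the slide box when it stands in the far right corner (touching the far wall and the right-hand end wall); axes as the crate's. In the crate's frame it is at x = +18, y = -30, z = +6 mm.
- thick_bay (a point): Centre, on the crate floor, of the left-hand gap: 60 mm wide (y) and 124 mm long (x) once the slide box is home. The thick block belongs here, its length along the crate's x. Axes as the crate's. In the crate's frame: x = 0, y = +55, z = +6 mm.
- thin_bay (a point): Centre, on the crate floor, of the front gap: 36 mm wide (x) between the slide box and the front wall once the box is home, 110 mm long (y) between the left-hand gap and the right-hand end wall. The thin block belongs here, its length along the crate's y. Axes as the crate's. In the crate's frame: x = -44, y = -30, z = +6 mm.
- thick_block_mid (a point): Centre of the thick cork-faced block, loose on the bench, rigid: 118 mm long (its x), 54 mm thick (its y), 70 mm high (z, up), so this point is 35 mm above its underside. Grip it across the 54 mm. About 0.12 kg. In the crate it stands 28 mm above the rim.
- thin_block_mid (a point): Centre of the thin cork-faced block, loose on the bench, rigid: 104 mm long (its x), 30 mm thick (its y), 70 mm high (z, up), so this point is 35 mm above its underside. Grip it across the 30 mm. About 0.08 kg. In the crate it stands 28 mm above the rim.
- slide_box: The slide box of slide_box_mid; origin at the centre of its underside.
- thick_block: The thick block of thick_block_mid; origin at the centre of its underside.
- thin_block: The thin block of thin_block_mid; origin at the centre of its underside.
- clay_block: Bystander: tan block of clay, 33 x 61 x 22 mm; origin under its centre.
- blower: Bystander: red rubber blower, 50 x 130 x 50 mm; origin under its bulb.
- marker: Bystander: white marker pen with black cap, 18 x 136 x 20 mm; origin under its centre.

How it is judged (in metres and radians):
At the end, for the whole second after the job is handed in: In the crate frame: slide box flat on the floor within 8 mm of its corner home; thick block in the left gap (8 mm along, 7 mm across) and thin block in the front gap (12 along, 7 across), both on the floor to 5 mm; all within 0.08 rad of upright and at rest (x of slide_box_mid in the frame of box_home between -0.008 and 0.008 m and y of slide_box_mid in the frame of box_home between -0.008 and 0.008 m and z of slide_box_mid in the frame of box_home between 0.01 and 0.02 m and x of thick_block_mid in the frame of thick_bay between -0.008 and 0.008 m and y of thick_block_mid in the frame of thick_bay between -0.007 and 0.007 m and z of thick_block_mid in the frame of thick_bay between 0.03 and 0.039 m and x of thin_block_mid in the frame of thin_bay between -0.007 and 0.007 m and y of thin_block_mid in the frame of thin_bay between -0.012 and 0.012 m and z of thin_block_mid in the frame of thin_bay between 0.03 and 0.039 m and angle between each of slide_box_mid, thick_block_mid, thin_block_mid's own z axis and vertical below 0.08 rad and linear speed of each of slide_box, thick_block, thin_block below 0.02 m/s); the robot touches nothing.
It fails at once if the clay block is moved more than 30 mm (distance of clay_block from where it was at the start of the episode above 0.03 m).
It fails at once if the blower is moved more than 30 mm (distance of blower from where it was at the start of the episode above 0.03 m).
It fails at once if the marker pen is moved more than 30 mm (distance of marker from where it was at the start of the episode above 0.03 m).
It also fails if it takes over 67 s, if anything falls off the work surface, if the arm or the gripper's body presses on something with over 40 N, if the wrist force passes 120 N, or if a joint passes its speed limit or range.

## Working session

There is one attempt and no reset: what is moved stays moved. The work goes in short steps, Python scripts to look and compute and a tool call to move; the robot and the scene stay as the last step left them, time stands still between calls to the robot, and variables do not carry over. Pictures are saved under pics/ and viewed, and the job is handed in when it is done.

Besides the shell and the picture viewer there is one more tool, called as a command line: name --argument value ..., lists and objects as JSON in quotes. servo_tool: Moves the arm, as the interface text tells. Its arguments: {"type":"object","properties":{"rows":{"type":"array"}},"required":["rows"]}

```bash
mkdir -p pics; cat > h.py <<'E'
import numpy as np, cv2
from scipy.spatial.transform import Rotation as R
from plant import *
def rot(o):
    o=np.array(o,float)
    return R.from_rotvec(o) if o.shape==(3,) else R.from_matrix(o)
def save(p,n): cv2.imwrite('pics/%s.png'%n,p['image'][:,:,::-1])
def f(p): return 192/np.tan(np.radians(p['fov_y'])/2)
def ray(p,u,v):
    d=np.array([(u-p['cx'])/f(p),(v-p['cy'])/f(p),1]); return np.array(p['xyz']),rot(p['orientation']).apply(d)
def onz(p,u,v,z):
    o,d=ray(p,u,v); return o+d*(z-o[2])/d[2]
def proj(p,X):
    q=rot(p['orientation']).inv().apply(np.array(X,float)-np.array(p['xyz'])); q=np.atleast_2d(q)
    return np.c_[p['cx']+f(p)*q[:,0]/q[:,2],p['cy']+f(p)*q[:,1]/q[:,2]]
E
python3 - <<'E'
from h import *
np.set_printoptions(precision=2,suppress=True)
s=sense(); print({k:np.round(v,3) for k,v in s.items()}); print(R.from_rotvec(s['tcp_rot']).as_matrix())
for n in ['scene','side','wrist']:
    p=camera(n); save(p,n+'0'); print(n,p['fov_y'],p['cx'],p['cy'],p['xyz'],p['orientation'])
    for t in ['crate','slide_box_mid','thick_block_mid','thin_block_mid','box_home','thick_bay','thin_bay','clay_block','blower','marker']:
        r=place_of(t,p); print(t,[(np.round(a['xyz'],1),round(a['conf'],2)) for a in r[:2]])
print(sense()['time'])
E
```

```text
{'time': np.float64(0.0), 'joint_pos': array([-1.26,  0.31,  1.51, -0.  ,  1.33, -0.07]), 'joint_vel': array([ 0., -0.,  0., -0., -0., -0.]), 'effort': array([  0.  , -45.76, -25.19,   0.  ,   0.01,   0.  ]), 'ee_pos': array([ 213.98, -532.94,  230.39]), 'tcp_rot': array([ 0.93,  1.37, -0.92]), 'contact_force': array([ 0.63, -0.65,  0.31]), 'ft_torque': array([ 0.03,  0.  , -0.02]), 'width': np.float64(85.317)}
[[-0.    0.93  0.37]
 [ 0.    0.37 -0.93]
 [-1.    0.   -0.  ]]
scene 49.12817999657392 253.07517410391665 198.14020747895916 [ 33.55 904.44 858.03] [-0.77  2.51 -1.23]
crate [(array([575.9, 169.9,  -1.4]), 0.97)]
slide_box_mid [(array([582.1, 144.1,  23.5]), 0.78)]
thick_block_mid [(array([ 540.8, -134.3,   35.1]), 0.72), (array([581.2, 134.4,   4.2]), 0.64)]
thin_block_mid [(array([ 550. , -313.5,   32.6]), 0.72)]
box_home [(array([578.4, 135.1,   6.3]), 0.95)]
thick_bay [(array([588.7, 218.9,   5.2]), 0.76)]
thin_bay [(array([527.5, 153.4,   3.4]), 0.8)]
clay_block [(array([756.2, 254.5,  -1.8]), 0.51)]
blower [(array([ 741.8, -116.1,   -3.2]), 0.5)]
marker [(array([428.6, 
[... 367 characters left out ...]
6.8, -133.9,   33.1]), 0.85)]
thin_block_mid [(array([ 555.4, -309.8,   32.9]), 0.69)]
box_home [(array([579.5, 130.2,   6.6]), 0.73)]
thick_bay [(array([592.4, 222.8,   6. ]), 0.9), (array([ 554. , -310.8,   33.7]), 0.36)]
thin_bay [(array([521. , 151. ,   3.8]), 0.62)]
clay_block [(array([753.5, 254.9,  -3.5]), 0.54)]
blower [(array([ 744.9, -118.9,    2.8]), 0.58)]
marker [(array([430. , 436. ,  -2.3]), 0.92), (array([ 744.5, -117.4,    1.9]), 0.18)]
wrist 68.9753857737531 262.3830989927567 190.475353876042 [ 280.76 -507.59  372.8 ] [ 2.4  -1.62 -0.23]
crate []
slide_box_mid []
thick_block_mid []
thin_block_mid []
box_home []
thick_bay []
thin_bay []
clay_block []
blower []
marker []
1.65
```

View pics/scene0.png

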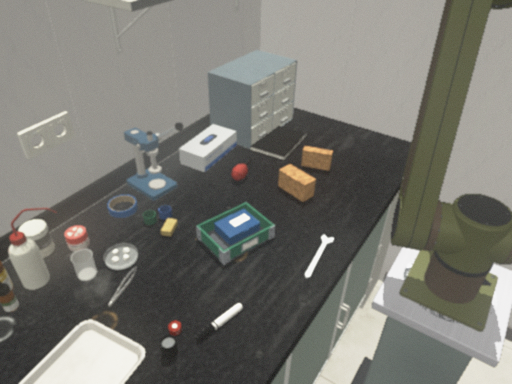

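View pics/side0.png

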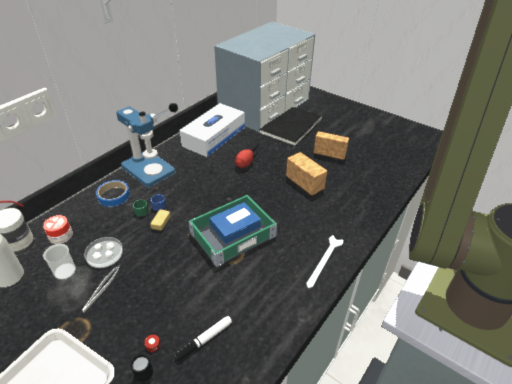

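View pics/wrist0.png

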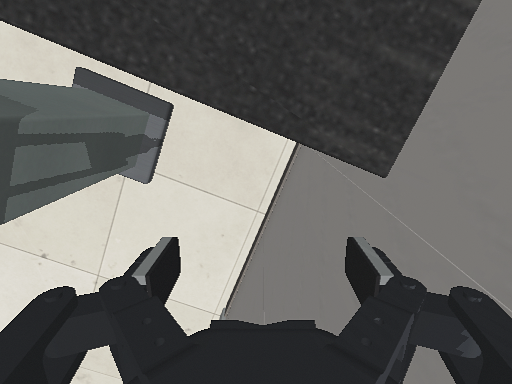

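```bash
cat >> h.py <<'E'
np.set_printoptions(precision=2,suppress=True)
def down(a): # jaw angle in world
    x=np.array([0,0,-1.]);z=np.array([np.cos(a),np.sin(a),0]);return R.from_matrix(np.c_[x,np.cross(z,x),z])
def go(pos,a,s=None):
    s=s or sense(); T=R.from_rotvec(s['tcp_rot'])
    d=T.inv().apply(np.array(pos)-s['ee_pos'])/1000; w=(T.inv()*down(a)).as_rotvec(degrees=True)
    print('t',round(float(s['time']),2),'ee',s['ee_pos'],'jaw',np.degrees(np.arctan2(*T.as_matrix()[:2,2][::-1])),'rows',np.round(d,4),np.round(w,1), 'n',np.linalg.norm(d)*1000/62.5,np.linalg.norm(w)/10.7)
E
python3 - <<'E'
from h import *
p=camera('wrist');T=R.from_rotvec(sense()['tcp_rot']);print(T.inv().apply(np.array(p['xyz'])-sense()['ee_pos']));print((T.inv()*rot(p['orientation'])).as_matrix())
go([460,-230,300],-np.pi/2)
E
```

```text
[-141.48   71.45    0.65]
[[ 0.   -0.28  0.96]
 [-0.   -0.96 -0.28]
 [ 1.    0.   -0.  ]]
t 1.7 ee [ 214.21 -533.61  231.31] jaw -68.12746186887321 rows [-0.07  0.34 -0.19] [21.9  0.  -0. ] n 6.34597023070216 2.044162449987661
```

servo_tool --rows '[-0.07, 0.14, -0.08, 10, 0, 0, 100, -0.07, 0.25, -0.14, 20, 0, 0, 100, -0.07, 0.34, -0.19, 21.9, 0, 0, 100, -0.07, 0.415, -0.17, 21.9, 0, 0, 100, -0.07, 0.415, -0.17, 21.9, 0, 0, 100]'

```text
time: 2.33
ee_pos: [424.3, -312.9, 288.1]
tcp_rot: [1.209, 1.207, -1.21]
contact_force: [0.8, -1.5, 0.1]
width: 85.6
```

```bash
python3 - <<'E'
from h import *
go([540,-225,300],-np.pi/2)
E
```

```text
t 2.33 ee [ 424.33 -312.9   288.15] jaw -90.0470185463834 rows [-0.01  0.12 -0.09] [-0.   0.1 -0. ] n 2.3321954850484667 0.00822213208345758
```

servo_tool --rows '[-0.01, 0.12, -0.09, 0, 0, 0, 100, -0.01, 0.12, -0.09, 0, 0, 0, 100, -0.01, 0.12, -0.09, 0, 0, 0, 100, -0.01, 0.12, -0.09, 0, 0, 0, 100]'

```text
time: 2.82
ee_pos: [546.1, -221.4, 298.0]
tcp_rot: [1.207, 1.209, -1.207]
contact_force: [-0.9, -0.2, 0.5]
width: 85.8
```

```bash
python3 - <<'E'
from h import *
p=camera('wrist');save(p,'w1')
for t in ['thick_block_mid','thin_block_mid']:
    r=place_of(t,p); print(t,[(np.round(a['xyz'],1),round(a['conf'],2)) for a in r[:2]])
import pickle;pickle.dump(p,open('w1.pkl','wb'))
go([510,165,300],-np.pi/2)
E
```

```text
thick_block_mid [(array([ 538.7, -136.4,   36.1]), 0.55)]
thin_block_mid [(array([ 552.1, -312.4,   36.2]), 0.9), (array([ 554.7, -312. ,   -2.1]), 0.72)]
t 2.98 ee [ 543.53 -223.39  297.92] jaw -90.07126809671456 rows [-0.   -0.03 -0.39] [-0.1  0.1  0. ] n 6.237433647054606 0.009009814899853625
```

View pics/w1.png

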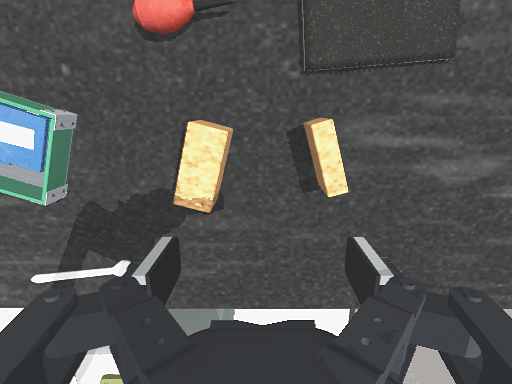

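servo_tool --rows '[0, 0, -0.0625, 0, 0, 0, 100, 0, 0, -0.125, 0, 0, 0, 100, 0, 0, -0.187, 0, 0, 0, 100, 0, 0, -0.25, 0, 0, 0, 100, 0, -0.01, -0.312, 0, 0, 0, 100]'

```text
time: 3.6
ee_pos: [533.8, 88.1, 297.8]
tcp_rot: [1.211, 1.206, -1.212]
contact_force: [0.9, 0.2, 1.0]
width: 85.6
```

```bash
python3 - <<'E'
from h import *
go([535,160,290],-np.pi/2)
E
```

```text
t 3.6 ee [533.8   88.09 297.77] jaw -90.22289069452182 rows [ 0.01  0.   -0.07] [-0.2  0.1 -0. ] n 1.1574340036581163 0.022282475088273065
```

```bash
python3 - <<'E'
from h import *
import pickle
p=camera('wrist');save(p,'w2');pickle.dump(p,open('w2.pkl','wb'))
E
```

servo_tool --rows '[0.01, 0, -0.0625, 0, 0, 0, 0, 0.01, 0, -0.073, 0, 0, 0, 0, 0.01, 0, -0.073, 0, 0, 0, 0, 0.01, 0, -0.073, 0, 0, 0, 0]'

```text
time: 4.15
ee_pos: [531.4, 167.2, 288.4]
tcp_rot: [1.213, 1.214, -1.208]
contact_force: [-0.5, -0.1, -1.1]
width: 12.6
```

```bash
python3 - <<'E'
from h import *
import pickle
p=camera('wrist');save(p,'w3');pickle.dump(p,open('w3.pkl','wb'))
E
```

```text
(no output)
```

View pics/w2.png

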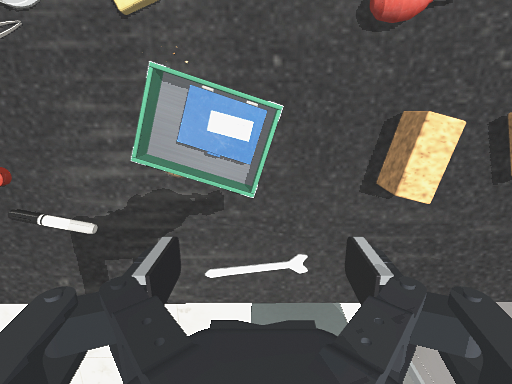

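View pics/w3.png

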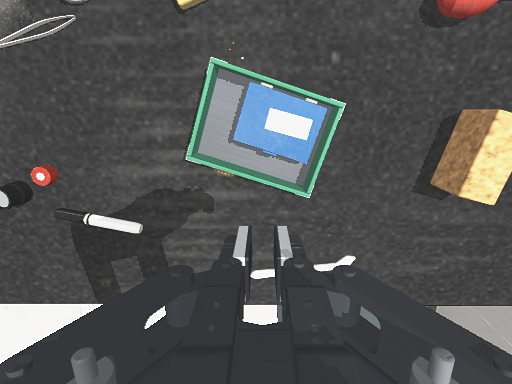

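```bash
cat > fit.py <<'E'
from h import *
import pickle
from scipy.optimize import minimize
P={k:pickle.load(open(k+'.pkl','rb')) for k in ['w1','w2','w3']}
def hsv(p): return cv2.cvtColor(p['image'],cv2.COLOR_RGB2HSV)
def comp(m,seed):
    m=cv2.morphologyEx(m.astype(np.uint8),cv2.MORPH_OPEN,np.ones((3,3)))
    n,l=cv2.connectedComponents(m); 
    best=min(range(1,n),key=lambda i: np.min(np.hypot(*(np.argwhere(l==i)-np.array(seed[::-1])).T))-0.001*np.sum(l==i)); return l==best
def hullmask(p,pts):
    uv=proj(p,pts); m=np.zeros((384*4,512*4),np.uint8)
    cv2.fillConvexPoly(m,cv2.convexHull(np.round((uv+.5)*4).astype(np.int32)),1); return m>0
def corners(dx,dy,z0,z1,x,y,a,off=(0,0)):
    c,s=np.cos(a),np.sin(a);o=[]
    for z in (z0,z1):
        for i in (-1,1):
            for j in (-1,1):
                u,v=off[0]+i*dx/2,off[1]+j*dy/2;o.append([x+c*u-s*v,y+s*u+c*v,z])
    return np.array(o)
def fit(views,dims,x0,name):
    M=[np.kron(m,np.ones((4,4)))>0 for _,m in views]
    def cost(q):
        t=0
        for (p,_),m in zip(views,M):
            h=hullmask(p,corners(dims[0],dims[1],dims[2]+(q[3] if len(q)>3 else 0),dims[3]+(q[3] if len(q)>3 else 0),q[0],q[1],q[2])); t+=(h^m).sum()/m.sum()
        return t/len(views)
    best=None
    for a in x0[2]:
        q0=np.r_[x0[0],x0[1],a,[0]*(len(x0)>3)]
        S=[q0]+[q0+d for d in np.diag([15,15,.3]+[8]*(len(x0)>3))]
        r=minimize(cost,q0,method='Nelder-Mead',options=dict(initial_simplex=S,maxiter=250))
        r=minimize(cost,r.x,method='Nelder-Mead',options=dict(initial_simplex=[r.x]+[r.x+d for d in np.diag([4,4,.08]+[4]*(len(x0)>3))],maxiter=200))
        if best is None or r.fun<best.fun: best=r
    print(name,best.x,'yaw deg',np.degrees(best.x[2]),'err',best.fun); return best
E
python3 - <<'E'
from fit import *
def cork(p):
    h=hsv(p); return (h[...,0]>8)&(h[...,0]<27)&(h[...,1]>70)&(h[...,2]>90)
def green(p):
    h=hsv(p); return (h[...,0]>60)&(h[...,0]<92)&(h[...,1]>80)
def blue(p):
    h=hsv(p); return (h[...,0]>100)&(h[...,0]<125)&(h[...,1]>110)&(h[...,2]>60)
def ff(m): 
    c,_=cv2.findContours(m.astype(np.uint8),cv2.RETR_EXTERNAL,cv2.CHAIN_APPROX_NONE); c=max(c,key=cv2.contourArea); o=np.zeros(m.shape,np.uint8); cv2.fillPoly(o,[c],1); return o>0
thick=[(P['w1'],ff(comp(cork(P['w1']),(203,167)))),(P['w2'],ff(comp(cork(P['w2']),(420,160))))]
thin=[(P['w1'],ff(comp(cork(P['w1']),(326,157))))]
A=np.radians([-60,-30,0,30,60,90])
for i in (0,1): fit(thick[i:i+1],(118,54,0,70),(538,-135,A),'thick%d'%i)
fit(thick,(118,54,0,70),(538,-135,A,0),'thick both z')
fit(thin,(104,30,0,70),(552,-312,A),'thin')
cr=[(P[k],ff(comp(green(P[k]),s))) for k,s in (('w2',(151,80)),('w3',(206,90)))]
for p,m in cr: 
    c,_=cv2.findContours(m.astype(np.uint8),cv2.RETR_EXTERNAL,cv2.CHAIN_APPROX_NONE);o=np.zeros(m.shape,np.uint8);cv2.fillConvexPoly(o,cv2.convexHull(c[0]),1);m|=o>0
for i in (0,1): fit(cr[i:i+1],(136,182,0,48),(574,170,np.radians([-30,-15,0,15])),'crate%d'%i)
fit(cr,(136,182,0,48),(574,170,np.radians([-30,-15,0,15]),0),'crate z')
for k,s in (('w2',(190,120)),('w3',(250,120))):
    m=ff(comp(blue(P[k]),s)); v=np.argwhere(m)
    q=np.array([onz(P[k],u,w,38)[:2] for w,u in v],np.float32); r=cv2.minAreaRect(q); print(k,'box',r, 'centroid',q.mean(0))
    o=P[k]['image'].copy(); o[m^cv2.erode(m.astype(np.uint8),np.ones((3,3))).astype(bool)]=(255,0,0); cv2.imwrite('pics/b%s.png'%k,cv2.resize(o[40:220,100:380,::-1],None,fx=2.5,fy=2.5))
E
```

```text
thick0 [-51.94  52.3   -0.4 ] yaw deg -22.87170611525363 err 1.0
thick1 [ 539.18 -134.01   -0.25] yaw deg -14.252275271530568 err 0.09855203841630733
thick both z [ 2457.4  -1035.46    33.25 -4995.7 ] yaw deg 1905.1824010383068 err 1.0
thin [ 553.05 -311.04    0.31] yaw deg 17.54642908985682 err 0.4839124839124839
crate0 [572.64 167.54  -0.32] yaw deg -18.06316997373351 err 0.010768106162843004
crate1 [572.66 168.15  -0.31] yaw deg -17.987148114795072 err 0.011138877073585709
crate z [572.69 167.89  -0.31  -0.98] yaw deg -18.036845936911924 err 0.011143005852354058
w2 box ((581.0028076171875, 146.21621704101562), (109.3531494140625, 83.03367614746094), 71.63221740722656) centroid [583.67 145.88]
w3 box ((581.0513916015625, 146.39306640625), (109.42081451416016, 82.74720001220703), 71.74948120117188) centroid [583.65 146.29]
```

View pics/bw3.png

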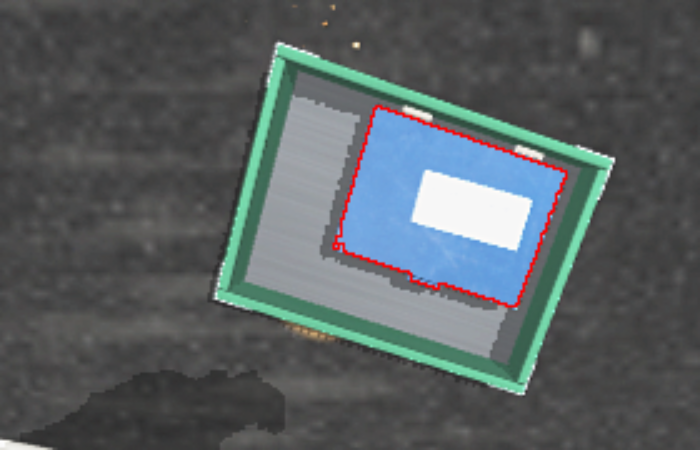

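```bash
cat >> fit.py <<'E'
def ff(m): 
    c,_=cv2.findContours(m.astype(np.uint8),cv2.RETR_EXTERNAL,cv2.CHAIN_APPROX_NONE); c=max(c,key=cv2.contourArea); o=np.zeros(m.shape,np.uint8); cv2.fillPoly(o,[cv2.convexHull(c)],1); return o>0
def cork(p,seed,win=70):
    a=p['image'].astype(int); m=((a[...,0]-a[...,2])>30)
    m=cv2.morphologyEx(m.astype(np.uint8),cv2.MORPH_CLOSE,np.ones((5,5)))>0
    w=np.zeros_like(m); w[max(0,seed[1]-win):seed[1]+win,max(0,seed[0]-win):seed[0]+win]=1
    return ff(cv2.morphologyEx((m&w).astype(np.uint8),cv2.MORPH_OPEN,np.ones((3,3))))
E
python3 - <<'E'
from fit import *
thick=[(P['w1'],cork(P['w1'],(203,167))),(P['w2'],cork(P['w2'],(420,160)))]
thin=[(P['w1'],cork(P['w1'],(326,157)))]
A=np.radians([-60,-30,0,30,60,90])
for i in (0,1): fit(thick[i:i+1],(118,54,0,70),(538,-135,A),'thick%d'%i)
fit(thick,(118,54,0,70),(538,-135,A,0),'thick both z')
r=fit(thin,(104,30,0,70),(552,-312,A),'thin')
o=P['w1']['image'].copy()
for p,m in (thick[0],thin[0]): o[m^cv2.erode(m.astype(np.uint8),np.ones((3,3))).astype(bool)]=(255,0,0)
cv2.imwrite('pics/c1.png',cv2.resize(o[90:230,140:380,::-1],None,fx=3,fy=3))
c,s=np.cos(-.3145),np.sin(-.3145)
for n,v in dict(home=(18,-30),thick=(0,55),thin=(-44,-30),boxleft=(18,55),pushstart=(18,60),front=(-44,-30)).items(): print(n,[572.7+c*v[0]-s*v[1],167.9+s*v[0]+c*v[1]])
E
```

```text
thick0 [ 539.79 -135.73   -0.26] yaw deg -14.63656266519345 err 0.023333958489622407
thick1 [ 539.43 -135.13   -0.25] yaw deg -14.352711006150157 err 0.031198441796516957
thick both z [ 539.39 -135.45   -0.25   -1.57] yaw deg -14.45328519867654 err 0.024940266345229754
thin [ 553.05 -311.59    0.29] yaw deg 16.73220264443608 err 0.03288469921534438
home [np.float64(580.5368899993592), np.float64(133.80332633323385)]
thick [np.float64(589.7137568881993), np.float64(220.20231425615174)]
thin [np.float64(521.5779175651518), np.float64(152.9824704617494)]
boxleft [np.float64(606.8308779174854), np.float64(214.63417563819561)]
pushstart [np.float64(608.3775830891399), np.float64(219.38893147966394)]
front [np.float64(521.5779175651518), np.float64(152.9824704617494)]
```

View pics/c1.png

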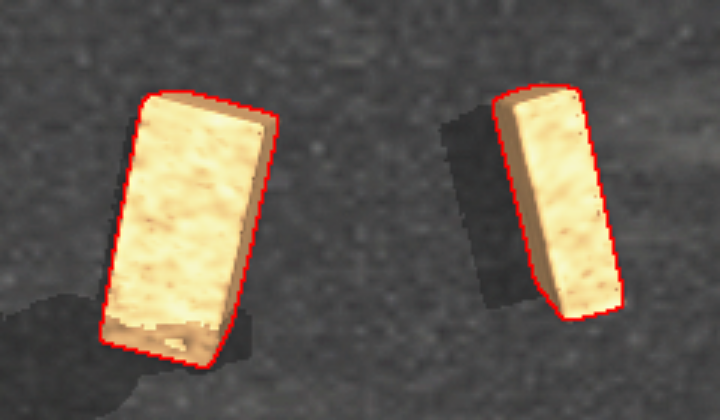

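```bash
cat >> h.py <<'E'
CA=np.radians(-18.0)
def W(x,y): return np.array([572.7+np.cos(CA)*x-np.sin(CA)*y,167.9+np.sin(CA)*x+np.cos(CA)*y])
def C(q):
    d=np.array(q[:2])-[572.7,167.9];return np.array([np.cos(CA)*d[0]+np.sin(CA)*d[1],-np.sin(CA)*d[0]+np.cos(CA)*d[1]])
JY=np.radians(-108.)
E
python3 - <<'E'
from h import *
go([*W(16,61),75],JY)
E
```

```text
t 4.2 ee [531.49 167.18 288.45] jaw -90.03903765412709 rows [ 0.21  0.08 -0.05] [18.  -0.3  0.1] n 3.7222232751257027 1.6788841446666398
```

servo_tool --rows '[0.03, 0.04, -0.03, 9, 0, 0, 0, 0.09, 0.075, -0.054, 18, 0, 0, 0, 0.15, 0.075, -0.054, 18, -0.3, 0, 0, 0.205, 0.075, -0.054, 18, -0.3, 0, 0, 0.213, 0.075, -0.054, 18, -0.3, 0, 0]'

```text
time: 4.82
ee_pos: [602.7, 219.5, 70.9]
tcp_rot: [1.429, 1.048, -1.45]
contact_force: [-0.2, -0.9, 0.3]
width: -0.1
```

```bash
python3 - <<'E'
from h import *
s=sense();go([*W(16,61),14],JY);print(C(s['ee_pos']),s['width'])
p=camera('wrist');save(p,'w4')
E
```

```text
t 4.83 ee [602.66 219.47  70.9 ] jaw -108.13794972476855 rows [ 0.06  0.   -0.  ] [-0.1  0.4  0.6] n 0.9131189680515306 0.07073043435921969
[12.55 58.31] -0.10493737097464079
```

View pics/w4.png

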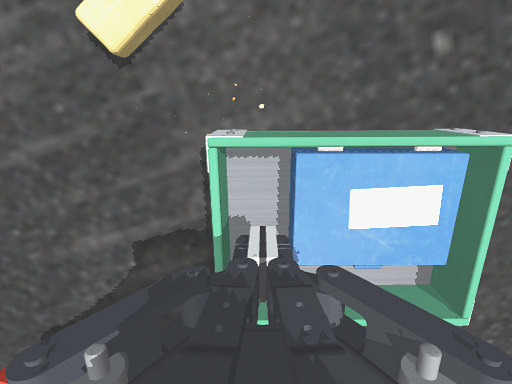

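servo_tool --rows '[0.025, 0.003, -0.001, 0, 0, 0, 0, 0.053, 0.003, -0.001, 0, 0, 0, 0, 0.053, 0.003, -0.001, 0, 0, 0, 0]'

```text
time: 5.25
ee_pos: [607.9, 219.5, 21.1]
tcp_rot: [1.433, 1.045, -1.446]
contact_force: [0.8, 0.0, 0.5]
width: 0.4
```

```bash
python3 - <<'E'
from h import *
s=sense();print(C(s['ee_pos']),s['contact_force']);go([*W(16,20),18],JY)
E
```

```text
[17.56 59.94] [0.82 0.04 0.5 ]
t 5.25 ee [607.92 219.48  21.11] jaw -108.18685075884429 rows [ 0.   -0.    0.04] [-0.2  0.2  0.4] n 0.6414156636431495 0.04612959645769603
```

servo_tool --rows '[0.002, 0, 0.004, 0, 0, 0, 0, 0.002, 0, 0.008, 0, 0, 0, 0, 0.002, 0, 0.012, 0, 0, 0, 0, 0.002, 0, 0.015, 0, 0, 0, 0, 0.002, 0, 0.017, 0, 0, 0, 0]'

```text
time: 5.88
ee_pos: [603.0, 203.4, 19.6]
tcp_rot: [1.434, 1.045, -1.445]
contact_force: [0.7, 1.5, 1.0]
width: -0.0
```

```bash
python3 - <<'E'
from h import *
s=sense();print(C(s['ee_pos']),s['contact_force'],R.from_euler('z',-CA).apply(s['contact_force']))
E
```

```text
[17.79 43.16] [0.7  1.54 0.99] [0.19 1.68 0.99]
```

Contact seems to be starting (about 1.7 N along +y of the crate). Continue gently.

servo_tool --rows '[0, 0, 0.003, 0, 0, 0, 0, 0, 0, 0.006, 0, 0, 0, 0, 0, 0, 0.009, 0, 0, 0, 0]'

```text
time: 6.25
ee_pos: [601.2, 198.8, 19.9]
tcp_rot: [1.442, 1.048, -1.443]
contact_force: [1.3, 17.0, -0.2]
width: -0.1
```

```bash
python3 - <<'E'
from h import *
s=sense();print(C(s['ee_pos']),s['contact_force'],R.from_euler('z',-CA).apply(s['contact_force']))
p=camera('wrist');save(p,'w5')
E
```

```text
[17.55 38.19] [ 1.34 17.03 -0.22] [-3.99 16.61 -0.22]
```

View pics/w5.png

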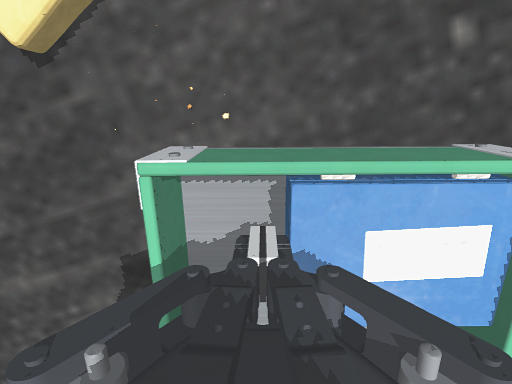

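servo_tool --rows '[0, 0, -0.008, 0, 0, 0, 0, -0.05, 0, -0.008, 0, 0, 0, 0, -0.052, 0, -0.004, 0, 0, 0, 0]'

```text
time: 6.68
ee_pos: [605.3, 202.9, 75.1]
tcp_rot: [1.446, 1.045, -1.436]
contact_force: [0.1, -0.2, -0.2]
width: 0.1
```

```bash
python3 - <<'E'
from h import *
s=sense();print(C(s['ee_pos']),s['contact_force']);go([*W(-45,-30),70],JY)
E
```

```text
[20.21 43.42] [ 0.12 -0.22 -0.16]
t 6.67 ee [605.34 202.95  75.14] jaw -108.28092138621787 rows [ 0.   -0.06  0.07] [-0.3 -0.4  0. ] n 1.573269288619461 0.046257463922766556
```

servo_tool --rows '[0.004, -0.045, 0.05, -0.3, -0.4, 0, 0, 0.004, -0.065, 0.073, -0.3, -0.4, 0, 0, 0.004, -0.065, 0.073, -0.3, -0.4, 0, 0, 0.004, -0.065, 0.073, -0.3, -0.4, 0, 0]'

```text
time: 7.18
ee_pos: [521.5, 154.0, 70.5]
tcp_rot: [1.437, 1.043, -1.436]
contact_force: [-0.2, 0.2, 0.8]
width: -0.2
```

```bash
sed -i "s/np.round(d,4),np.round(w,1)/list(map(float,np.round(d,4))),np.round(w,1)/" h.py; python3 - <<'E'
from h import *
s=sense();print(C(s['ee_pos']),s['contact_force']);go([*W(-46,-30),20],JY)
E
```

```text
[-44.36 -29.06] [-0.25  0.2   0.79]
t 7.17 ee [521.53 153.97  70.49] jaw -108.00111002214044 rows [0.0505, -0.0017, 0.001] [-0. -0. -0.] n 0.808432148296877 0.0047022964182144
```

servo_tool --rows '[0.025, -0.0017, 0.001, 0, 0, 0, 0, 0.048, -0.0017, 0.001, 0, 0, 0, 0, 0.048, -0.0017, 0.001, 0, 0, 0, 0]'

```text
time: 7.55
ee_pos: [519.7, 153.7, 20.8]
tcp_rot: [1.435, 1.045, -1.438]
contact_force: [-0.5, 0.8, 0.0]
width: -0.2
```

servo_tool --rows '[0.001, 0.003, 0, 0, 0, 0, 0, 0.001, 0.006, 0, 0, 0, 0, 0, 0.001, 0.008, 0, 0, 0, 0, 0]'

```text
time: 7.92
ee_pos: [527.6, 151.6, 20.4]
tcp_rot: [1.436, 1.045, -1.438]
contact_force: [-1.5, 1.5, 1.0]
width: -0.3
```

```bash
python3 - <<'E'
from h import *
s=sense();print(C(s['ee_pos']),s['contact_force'],R.from_euler('z',-CA).apply(s['contact_force']))
p=camera('wrist');save(p,'w6')
E
```

```text
[-37.87 -29.47] [-1.54  1.53  1.01] [-1.94  0.98  1.01]
```

View pics/w6.png

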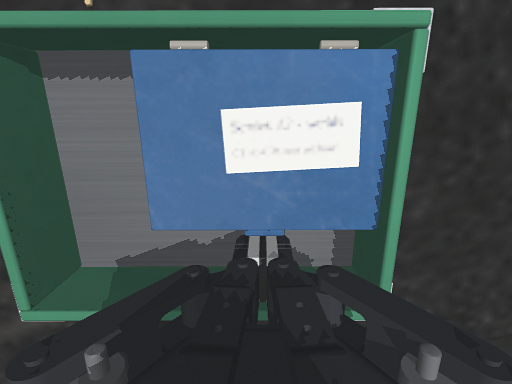

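servo_tool --rows '[0, 0.002, 0, 0, 0, 0, 0, 0, 0.004, 0, 0, 0, 0, 0, 0, 0.005, 0, 0, 0, 0, 0]'

```text
time: 8.35
ee_pos: [528.2, 150.9, 20.3]
tcp_rot: [1.434, 1.05, -1.445]
contact_force: [-9.9, 8.0, 7.6]
width: -0.4
```

```bash
python3 - <<'E'
from h import *
s=sense();print(C(s['ee_pos']),s['contact_force'],R.from_euler('z',-CA).apply(s['contact_force']))
E
```

```text
[-37.06 -29.9 ] [-9.85  8.01  7.57] [-11.84   4.57   7.57]
```

servo_tool --rows '[0, -0.006, 0, 0, 0, 0, 0, -0.05, -0.006, 0, 0, 0, 0, 0, -0.11, -0.006, 0, 0, 0, 0, 0, -0.17, -0.006, 0, 0, 0, 0, 100, -0.17, -0.006, 0, 0, 0, 0, 100]'

```text
time: 8.98
ee_pos: [528.5, 153.1, 196.3]
tcp_rot: [1.443, 1.043, -1.432]
contact_force: [0.7, 0.5, -0.2]
width: 35.4
```

```bash
python3 - <<'E'
from fit import *
p=camera('wrist');save(p,'w7')
h=hsv(p);m=(h[...,0]>100)&(h[...,0]<125)&(h[...,1]>110)&(h[...,2]>60)
m=ff(comp(m,(260,130))); v=np.argwhere(m)
q=np.array([onz(p,u,w,38)[:2] for w,u in v],np.float32); r=cv2.minAreaRect(q); print('box',r,C(r[0]))
go([539.5,-135.5,200],np.radians(75.6-180))
E
```

```text
box ((578.1913452148438, 134.26751708984375), (110.21469116210938, 81.94324493408203), 71.88318634033203) [ 15.62 -30.29]
t 9.03 ee [526.27 152.64 193.42] jaw -108.06909915510727 rows [-0.0073, 0.1019, 0.2698] [-3.7 -0.1  0.1] n 4.616271880560946 0.34320509776298314
```

View pics/w7.png

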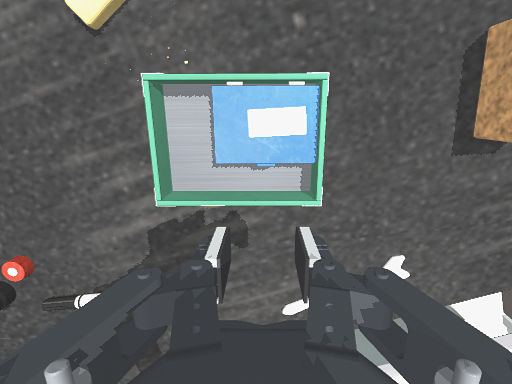

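servo_tool --rows '[-0.007, 0.02, 0.06, 0, 0, 0, 100, -0.007, 0.04, 0.12, 0, 0, 0, 100, -0.007, 0.07, 0.18, -3.7, 0, 0, 100, -0.007, 0.095, 0.24, -3.7, 0, 0, 100, -0.007, 0.102, 0.27, -3.7, 0, 0, 100]'

```text
time: 9.65
ee_pos: [538.6, -138.6, 197.5]
tcp_rot: [1.393, 1.083, -1.395]
contact_force: [0.5, 0.7, -0.4]
width: 85.3
```

```bash
python3 - <<'E'
from fit import *
import pickle
p=camera('wrist');save(p,'w8')
m=cork(p,(262,120),130); cv2.imwrite('pics/w8m.png',m*255)
fit([(p,m)],(118,54,0,70),(539.5,-135.5,[-.25]),'thick')
go([539.5,-135.5,45],np.radians(75.6-180))
E
```

```text
thick [ 539.24 -135.49   -0.26] yaw deg -14.701382974913495 err 0.03032828679008472
t 9.7 ee [ 538.51 -142.82  197.51] jaw -104.55455775770888 rows [0.1525, -0.0004, -0.0077] [-0.2  0.1  0.2] n 2.4430269431873954 0.027027684454241377[ WARN:0@1.751] global loadsave.cpp:1063 imwrite_ Unsupported depth image for selected encoder is fallbacked to CV_8U.
```

View pics/w8.png

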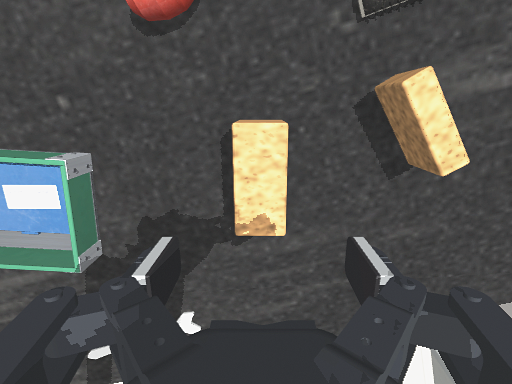

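servo_tool --rows '[0.05, 0, -0.0075, -0.2, 0, 0, 100, 0.1, 0, -0.0075, -0.2, 0, 0, 100, 0.1, 0, -0.0075, -0.2, 0, 0, 100]'

```text
time: 10.07
ee_pos: [535.0, -134.3, 92.5]
tcp_rot: [1.384, 1.092, -1.404]
contact_force: [-0.3, 0.2, -0.0]
width: 85.4
```

```bash
python3 - <<'E'
from h import *
go([539.3,-135.5,45],np.radians(75.4-180))
E
```

```text
t 10.07 ee [ 535.04 -134.28   92.52] jaw -104.36923551794776 rows [0.0474, 0.0052, 0.0] [0.2 0.1 0.9] n 0.7636489242974617 0.08828123604213409
```

servo_tool --rows '[0.02, 0.0045, 0, 0, 0, 0.5, 100, 0.045, 0.0045, 0, 0, 0, 0.5, 100, 0.045, 0.0045, 0, 0, 0, 0.5, 100, 0.045, 0.0045, 0, 0, 0, 0.5, 100]'

```text
time: 10.58
ee_pos: [539.8, -135.5, 48.9]
tcp_rot: [1.388, 1.083, -1.396]
contact_force: [0.4, -0.7, -0.0]
width: 85.4
```

```bash
python3 - <<'E'
from h import *
print(sense()['contact_force']);go([539.3,-135.5,45],np.radians(75.4-180))
E
```

```text
[ 0.41 -0.7  -0.05]
t 10.57 ee [ 539.77 -135.49   48.89] jaw -104.34886729734261 rows [0.0039, -0.0004, 0.0001] [0.3 0.1 0.3] n 0.06261564550219835 0.03769347029767594
```

servo_tool --rows '[0.003, 0, 0, 0, 0, 0, 40, 0.003, 0, 0, 0, 0, 0, 40, 0.003, 0, 0, 0, 0, 0, 40, 0.003, 0, 0, 0, 0, 0, 40, 0.003, 0, 0, 0, 0, 0, 40]'

```text
time: 11.2
ee_pos: [540.6, -136.0, 47.1]
tcp_rot: [1.388, 1.081, -1.395]
contact_force: [-0.8, -0.3, 6.8]
width: 53.1
```

servo_tool --rows '[0, 0, 0, 0, 0, 0, 40, 0, 0, 0, 0, 0, 0, 40]'

```text
time: 11.45
ee_pos: [540.5, -135.9, 47.1]
tcp_rot: [1.388, 1.081, -1.395]
contact_force: [-1.1, -0.8, 2.4]
width: 52.7
```

```bash
python3 - <<'E'
from h import *
print(sense()['contact_force'],sense()['width']);go([539.3,-135.5,45],np.radians(75.4-180))
p=camera('wrist');save(p,'w9')
E
```

```text
[-1.09 -0.77  2.36] 52.66151536939646
t 11.45 ee [ 540.51 -135.91   47.08] jaw -104.35373822658885 rows [0.0021, -0.0013, -0.0001] [0.2 0.1 0.2] n 0.03915244768746286 0.030579453385902594
```

View pics/w9.png

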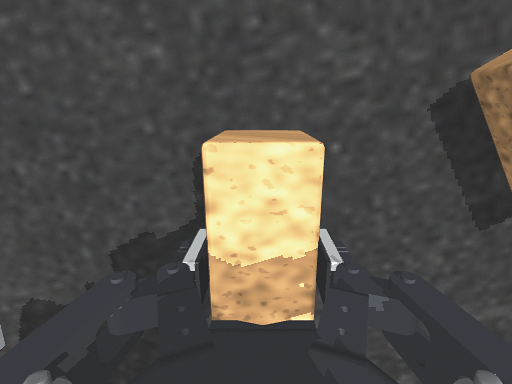

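servo_tool --rows '[-0.04, 0, 0, 0, 0, 0, 30, -0.1, 0, 0, 0, 0, 0, 30, -0.1, 0, 0, 0, 0, 0, 30, -0.1, 0, 0, 0, 0, 0, 30]'

```text
time: 12.0
ee_pos: [540.3, -135.5, 146.8]
tcp_rot: [1.388, 1.082, -1.395]
contact_force: [-0.8, 1.3, -0.9]
width: 52.7
```

```bash
python3 - <<'E'
from h import *
p=camera('wrist');save(p,'w10');print(sense()['contact_force'],sense()['width'])
go([*W(0,55),150],JY)
E
```

```text
[-0.3   0.16 -1.58] 53.056969630242364
t 12.05 ee [ 539.58 -135.29  145.92] jaw -104.34845602539434 rows [-0.0047, -0.0396, -0.3568] [3.7 0.1 0.3] n 5.744563076951724 0.34275106895327473
```

View pics/w10.png

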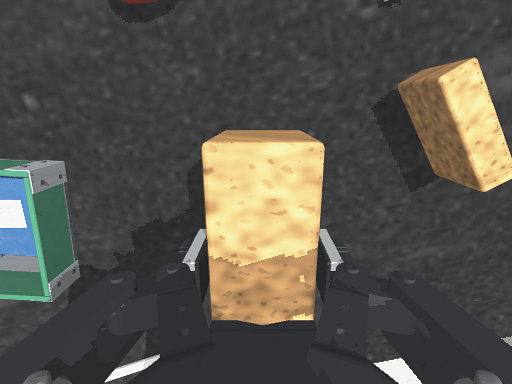

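servo_tool --rows '[-0.005, -0.005, -0.06, 0, 0, 0, 30, -0.005, -0.01, -0.12, 0, 0, 0, 30, -0.005, -0.02, -0.18, 2, 0, 0, 30, -0.005, -0.03, -0.24, 3.7, 0, 0, 30, -0.005, -0.035, -0.3, 3.7, 0, 0, 30]'

```text
time: 12.68
ee_pos: [578.2, 165.6, 148.0]
tcp_rot: [1.43, 1.048, -1.447]
contact_force: [0.8, 0.5, -1.1]
width: 52.7
```

```bash
python3 - <<'E'
from h import *
go([*W(0,55),130],JY)
E
```

```text
t 12.68 ee [578.18 165.6  147.96] jaw -108.05970753806604 rows [0.0177, -0.0058, -0.0556] [-0.1  0.3  0.6] n 0.938037802929737 0.058874818100195334
```

servo_tool --rows '[0, -0.004, -0.045, 0, 0, 0, 30, 0.015, -0.006, -0.0555, 0, 0, 0, 30, 0.015, -0.006, -0.0555, 0, 0.2, 0.3, 30, 0.015, -0.006, -0.0555, 0, 0.2, 0.3, 30]'

```text
time: 13.18
ee_pos: [588.3, 218.5, 131.5]
tcp_rot: [1.432, 1.046, -1.445]
contact_force: [0.0, 0.0, -1.0]
width: 52.7
```

```bash
python3 - <<'E'
from h import *
p=camera('wrist');save(p,'w11');s=sense();T=R.from_rotvec(s['tcp_rot'])
q=onz(p,263,143,s['ee_pos'][2]+23);print('far end in tool',T.inv().apply(q-s['ee_pos']),C(s['ee_pos']))
for u in ((203,146),(323,146),(212,318),(315,318)): q=onz(p,*u,s['ee_pos'][2]+23); print(C(q))
go([*W(0,55),55],JY)
p2=camera('scene');save(p2,'s11');p2=camera('side');save(p2,'d11')
E
```

```text
far end in tool [-23.31  57.34   0.43] [-0.19 53.13]
[56.1 77.7]
[55.96 27.51]
[-30.88  78.66]
[-31.18  26.35]
t 13.22 ee [588.93 218.49 132.26] jaw -108.14263742992281 rows [0.0772, 0.0006, -0.0021] [-0.1  0.2  0.3] n 1.2364513199203657 0.0361744768157058
```

View pics/w11.png

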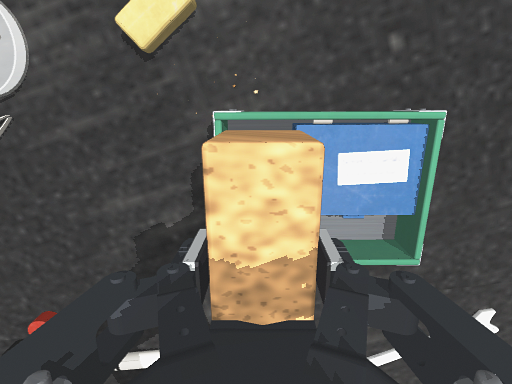

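View pics/d11.png

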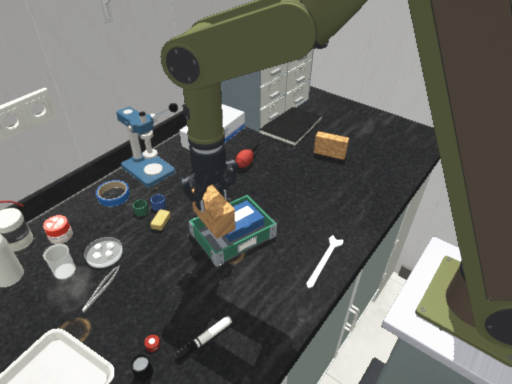

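servo_tool --rows '[0.03, 0.002, -0.0021, 0, 0.2, 0.3, 30, 0.03, 0.002, -0.0021, 0, 0.2, 0.3, 30]'

```text
time: 13.58
ee_pos: [590.4, 218.6, 101.7]
tcp_rot: [1.438, 1.043, -1.442]
contact_force: [-1.4, -0.4, -1.0]
width: 52.6
```

```bash
python3 - <<'E'
from h import *
print(C(sense()['ee_pos']),sense()['contact_force'])
go([*W(1.2,55),60],JY)
E
```

```text
[ 1.13 53.65] [-1.45 -0.42 -0.96]
t 13.57 ee [590.36 218.58 101.67] jaw -108.237464746717 rows [0.0417, 0.0002, -0.0014] [-0.2  0.1  0.1] n 0.667129015646326 0.026250139415072083
```

servo_tool --rows '[0.01, 0, -0.0014, -0.2, 0.1, 0.1, 30, 0.02, 0, -0.0014, -0.2, 0.1, 0.1, 30, 0.03, 0, -0.0014, -0.2, 0.1, 0.1, 30]'

```text
time: 13.95
ee_pos: [590.9, 219.9, 71.4]
tcp_rot: [1.438, 1.044, -1.437]
contact_force: [-0.6, 0.7, 0.1]
width: 52.9
```

```bash
python3 - <<'E'
from h import *
print(C(sense()['ee_pos']),sense()['contact_force'])
go([*W(1.2,55),55],JY)
p=camera('wrist');save(p,'w12')
E
```

```text
[ 1.24 55.07] [-0.58  0.69  0.07]
t 13.95 ee [590.9  219.89  71.41] jaw -108.04062798136702 rows [0.0164, -0.0, 0.0001] [-0.  -0.1  0. ] n 0.262490356602089 0.007099959731262276
```

View pics/w12.png

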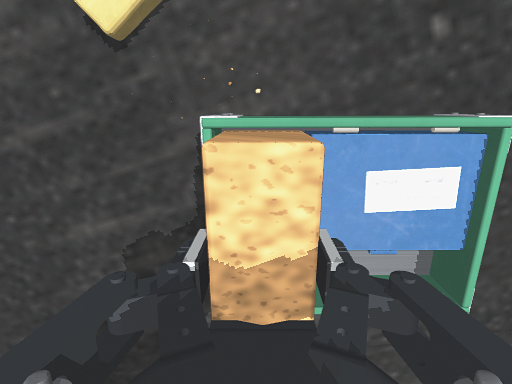

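servo_tool --rows '[0.006, 0, 0, 0, 0, 0, 30, 0.012, 0, 0, 0, 0, 0, 30, 0.017, 0, 0, 0, 0, 0, 30, 0.018, 0, 0, 0, 0, 0, 30]'

```text
time: 14.5
ee_pos: [589.9, 219.7, 53.0]
tcp_rot: [1.436, 1.045, -1.439]
contact_force: [-4.5, -1.6, 11.4]
width: 52.8
```

```bash
python3 - <<'E'
from h import *
print(C(sense()['ee_pos']),sense()['contact_force'])
go([*W(1.2,55),53],JY)
E
```

```text
[ 0.36 54.56] [-4.54 -1.62 11.39]
t 14.5 ee [589.91 219.67  53.03] jaw -108.03587586509238 rows [0.0, 0.0008, -0.0004] [-0.   0.   0.1] n 0.015127435310186012 0.011592549585808486
```

servo_tool --rows '[-0.001, 0, 0, 0, 0, 0, 80, -0.001, 0, 0, 0, 0, 0, 80, -0.001, 0, 0, 0, 0, 0, 80, -0.03, 0, 0, 0, 0, 0, 80, -0.09, 0, 0, 0, 0, 0, 80]'

```text
time: 15.12
ee_pos: [587.7, 218.9, 140.6]
tcp_rot: [1.431, 1.048, -1.446]
contact_force: [1.0, 0.9, -0.1]
width: 68.1
```

servo_tool --rows '[-0.05, 0, 0, 0, 0, 0, 100, -0.1, 0, 0, 0, 0, 0, 100, -0.1, -0.03, 0.05, 0, 0, 0, 100]'

```text
time: 15.5
ee_pos: [551.1, 183.1, 246.3]
tcp_rot: [1.44, 1.043, -1.431]
contact_force: [0.1, -1.3, -0.1]
width: 85.3
```

```bash
python3 - <<'E'
from fit import *
p=camera('wrist');save(p,'w13')
s=sense();print(C(s['ee_pos']),s['contact_force'],s['width'])
a=p['image']
go([553,-311.6,230],np.radians(16.7-90))
pickle.dump(p,open('w13.pkl','wb'))
E
```

```text
[-36.29  -3.14] [-8.41 -4.89 -3.41] 85.21203677600744
t 15.55 ee [537.22 176.13 241.84] jaw -108.00141200944793 rows [0.0147, 0.1659, 0.4588] [-34.7   0.4   0.9] n 7.81002982269058 3.2446323465892046
```

View pics/w13.png

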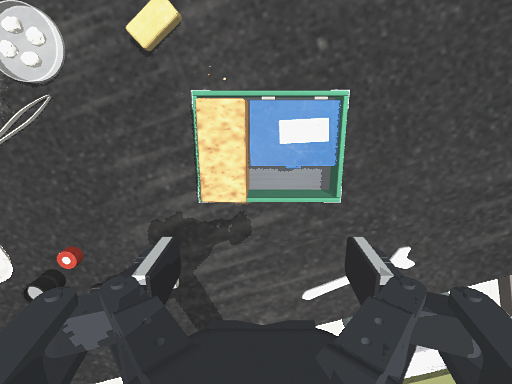

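servo_tool --rows '[0, 0.02, 0.06, 0, 0, 0, 100, 0, 0.04, 0.118, -8, 0, 0, 100, 0, 0.065, 0.175, -18, 0, 0, 100, 0.01, 0.09, 0.235, -28, 0, 0, 100, 0.015, 0.11, 0.295, -34.7, 0.2, 0.4, 100]'

```text
time: 16.18
ee_pos: [550.1, -125.4, 229.3]
tcp_rot: [0.983, 1.34, -0.995]
contact_force: [0.6, 0.1, -0.0]
width: 85.4
```

```bash
python3 - <<'E'
from fit import *
go([553,-311.6,230],np.radians(16.7-90))
E
```

```text
t 16.18 ee [ 550.12 -125.41  229.28] jaw -73.0199523736738 rows [-0.0003, -0.0516, 0.1789] [0.3 0.  0.5] n 2.979448089252046 0.05348973379414726
```

servo_tool --rows '[0, -0.017, 0.058, 0, 0, 0, 100, 0, -0.033, 0.115, 0, 0, 0, 100, 0, -0.0515, 0.178, 0, 0, 0, 100, 0, -0.0515, 0.178, 0, 0, 0.4, 100, 0, -0.0515, 0.178, 0, 0, 0.4, 100]'

```text
time: 16.8
ee_pos: [552.1, -310.6, 228.9]
tcp_rot: [0.989, 1.338, -0.991]
contact_force: [-0.8, -0.2, 0.8]
width: 85.4
```

```bash
python3 - <<'E'
from fit import *
p=camera('wrist');save(p,'w14');pickle.dump(p,open('w14.pkl','wb'))
m=cork(p,(262,130),100)
fit([(p,m)],(104,30,0,70),(553,-311.6,[.29]),'thin')
m1=cork(P['w1'],(326,157))
fit([(p,m),(P['w1'],m1)],(104,30,0,70),(553,-311.6,[.29],0),'thin z')
go([553,-311.6,100],np.radians(16.7-90))
E
```

```text
thin [ 517.73 -315.62    0.12] yaw deg 6.828509439878465 err 12.970994475138122
thin z [ -550.41  -567.7     -0.38 -2934.73] yaw deg -21.912708504918353 err 0.9105529016362647
t 16.85 ee [ 552.31 -309.65  229.12] jaw -73.02730584548989 rows [0.1291, 0.0004, 0.0023] [ 0.3 -0.1  0.1] n 2.0662506230088225 0.030479561315341054
```

View pics/w14.png

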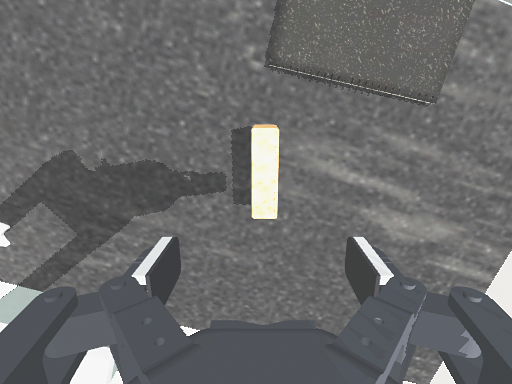

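```bash
python3 - <<'E'
from fit import *
p=pickle.load(open('w14.pkl','rb'))
a=p['image'].astype(int);m=((a[...,0]-a[...,2])>30)|(a[...,0]>190);w=np.zeros_like(m);w[110:235,235:295]=1
m=ff(cv2.morphologyEx((m&w).astype(np.uint8),cv2.MORPH_OPEN,np.ones((3,3))));print(m.sum(),np.argwhere(m).min(0),np.argwhere(m).max(0))
fit([(p,m)],(104,30,0,70),(553,-311.6,[.29]),'thin')
m1=cork(P['w1'],(326,157))
fit([(p,m),(P['w1'],m1)],(104,30,0,70),(553,-311.6,[.29],0),'thin z')
E
```

```text
2642 [124 251] [218 279]
thin [ 553.43 -312.01    0.28] yaw deg 16.252184870862326 err 0.02824564723694171
thin z [ 552.89 -312.3     0.29   -2.37] yaw deg 16.527211135627596 err 0.030862671571231803
```

Consistent: thin block at (553, −312), yaw 16.5°. Descend.

servo_tool --rows '[0.06, 0, 0.0025, 0, 0, 0, 100, 0.12, 0, 0.0025, 0, 0, 0, 100, 0.135, 0, 0.0025, 0, 0, 0, 100, 0.135, 0, 0.0025, 0, 0, 0, 100]'

```text
time: 17.35
ee_pos: [552.7, -310.6, 94.0]
tcp_rot: [0.987, 1.34, -0.988]
contact_force: [0.2, -0.7, 1.0]
width: 85.4
```

```bash
python3 - <<'E'
from h import *
go([553.1,-312.0,45],np.radians(16.5-90))
E
```

```text
t 17.35 ee [ 552.74 -310.56   94.  ] jaw -72.94399445725495 rows [0.049, 0.0001, 0.0016] [ 0.6 -0.2  0.2] n 0.7843242320531812 0.05775659479684094
```

servo_tool --rows '[0.025, 0, 0.0016, 0.5, -0.2, 0.2, 100, 0.046, 0, 0.0016, 0.5, -0.2, 0.2, 60, 0.046, 0, 0.0016, 0.5, -0.2, 0.2, 60, 0.046, 0, 0.0016, 0.5, -0.2, 0.2, 60]'

```text
time: 17.85
ee_pos: [554.8, -312.9, 50.5]
tcp_rot: [0.993, 1.328, -0.993]
contact_force: [0.1, 0.5, 0.3]
width: 51.3
```

```bash
python3 - <<'E'
from h import *
s=sense();print(s['width'],s['contact_force']);go([553.1,-312.0,46],np.radians(16.5-90))
E
```

```text
51.30187580340344 [0.1  0.48 0.29]
t 17.85 ee [ 554.78 -312.86   50.5 ] jaw -73.42420246068846 rows [0.0045, -0.0014, -0.0013] [ 0.1  0.2 -0.2] n 0.07812070555801043 0.025396148689912225
```

servo_tool --rows '[0.004, -0.001, -0.001, 0, 0, 0, 60, 0.004, -0.001, -0.001, 0, 0, 0, 10, 0.004, -0.001, -0.001, 0, 0, 0, 10, 0.004, -0.001, -0.001, 0, 0, 0, 10, 0.004, -0.001, -0.001, 0, 0, 0, 10]'

```text
time: 18.48
ee_pos: [554.1, -312.5, 47.5]
tcp_rot: [0.993, 1.326, -0.992]
contact_force: [-0.3, 0.7, 6.2]
width: 29.0
```

servo_tool --rows '[0, 0, 0, 0, 0, 0, 10, 0, 0, 0, 0, 0, 0, 10]'

```text
time: 18.73
ee_pos: [554.1, -312.5, 47.5]
tcp_rot: [0.993, 1.326, -0.992]
contact_force: [-0.4, -0.0, 2.9]
width: 28.8
```

```bash
python3 - <<'E'
from h import *
s=sense();print(s['width'],s['contact_force']);go([553.1,-312.0,46],np.radians(16.5-90))
E
```

```text
28.759428333511032 [-0.45 -0.04  2.9 ]
t 18.73 ee [ 554.07 -312.47   47.5 ] jaw -73.42493019372816 rows [0.0015, -0.0008, -0.0007] [ 0.1  0.3 -0.2] n 0.029523403276679638 0.03275370547203057
```

Gripped at 28.8 mm. Lift.

servo_tool --rows '[-0.04, 0, 0, 0, 0, 0, 10, -0.1, 0, 0, 0, 0, 0, 10, -0.13, 0, 0, 0, 0, 0, 10, -0.13, 0, 0, 0, 0, 0, 10]'

```text
time: 19.23
ee_pos: [555.0, -313.1, 180.2]
tcp_rot: [0.992, 1.32, -0.991]
contact_force: [-0.8, 0.9, -1.9]
width: 28.7
```

```bash
python3 - <<'E'
from h import *
p=camera('wrist');save(p,'w15')
s=sense();print(s['width'],s['contact_force']);go([*W(-44,-30),175],np.radians(-18))
E
```

```text
28.959797764833397 [-0.63 -0.12 -1.74]
t 19.27 ee [ 553.57 -312.19  177.9 ] jaw -73.42781496372476 rows [0.0008, 0.102, -0.455] [-55.4   0.4  -0.1] n 7.460284640198777 5.180236910098399
```

View pics/w15.png

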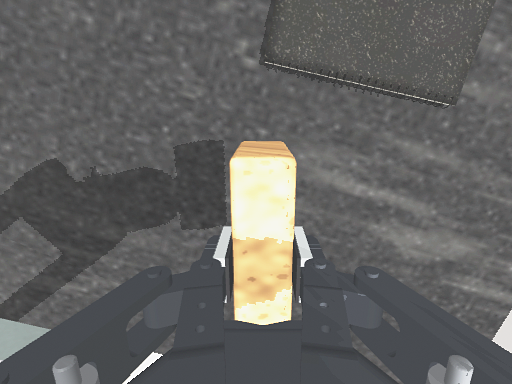

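servo_tool --rows '[0, 0.012, -0.06, 0, 0, 0, 10, 0, 0.025, -0.117, -8, 0, 0, 10, 0, 0.038, -0.175, -17, 0, 0, 10, 0, 0.05, -0.233, -26, 0, 0, 10, 0, 0.064, -0.29, -35, 0, 0, 10]'

```text
time: 19.9
ee_pos: [529.8, -14.1, 173.9]
tcp_rot: [0.519, 1.505, -0.523]
contact_force: [0.3, 0.3, -2.2]
width: 29.4
```

```bash
python3 - <<'E'
from h import *
go([*W(-44,-30),165],np.radians(-18))
E
```

```text
t 19.9 ee [529.85 -14.08 173.87] jaw -38.15380851510977 rows [0.0083, 0.1263, -0.1097] [-20.2   0.1   0.1] n 2.679806893095688 1.883650405406296
```

servo_tool --rows '[0, 0.047, -0.04, -9, 0, 0, 10, 0, 0.094, -0.08, -18, 0, 0, 10, 0.008, 0.126, -0.11, -20.2, 0, 0, 10, 0.008, 0.126, -0.11, -20.2, 0, 0, 10, 0.008, 0.126, -0.11, -20.2, 0, 0, 10]'

```text
time: 20.52
ee_pos: [519.9, 152.4, 163.4]
tcp_rot: [0.241, 1.559, -0.25]
contact_force: [-1.1, 0.4, -1.3]
width: 29.1
```

```bash
python3 - <<'E'
from h import *
import pickle
p=camera('wrist');save(p,'w16');s=sense();T=R.from_rotvec(s['tcp_rot'])
q=onz(p,263,158,s['ee_pos'][2]+22.5);print('far end in tool',T.inv().apply(q-s['ee_pos']),C(s['ee_pos']))
go([*W(-44,-30),100],np.radians(-18))
E
```

```text
far end in tool [-22.76  51.18   0.17] [-44.81 -31.38]
t 20.57 ee [520.39 151.9  163.94] jaw -17.986268570749544 rows [0.0639, 0.0017, 0.0008] [ 0.  -0.   0.3] n 1.023372650138468 0.02676297573489521
```

View pics/w16.png

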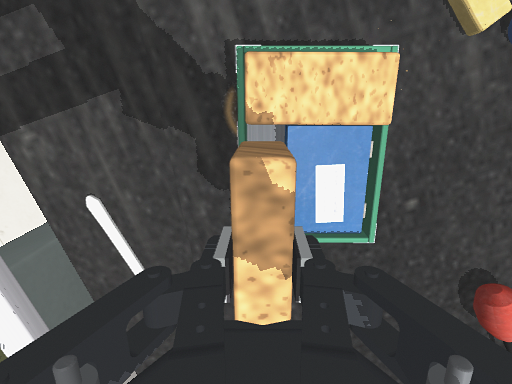

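servo_tool --rows '[0.03, 0.0017, 0.0008, 0, 0, 0.2, 10, 0.06, 0.0017, 0.0008, 0, 0, 0.2, 10, 0.06, 0.0017, 0.0008, 0, 0, 0.2, 10]'

```text
time: 20.95
ee_pos: [519.5, 150.9, 101.7]
tcp_rot: [0.245, 1.563, -0.252]
contact_force: [-0.3, -1.0, -1.5]
width: 28.8
```

```bash
python3 - <<'E'
from h import *
s=sense();print(C(s['ee_pos']),s['contact_force'])
go([*W(-44,-29.5),75],np.radians(-18))
E
```

```text
[-45.34 -32.64] [-0.29 -0.98 -1.53]
t 20.95 ee [519.49 150.87 101.74] jaw -18.131515956156182 rows [0.0267, 0.0033, 0.0015] [-0.1 -0.3  0.3] n 0.43127003247513035 0.040385635275712144
```

servo_tool --rows '[0.006, 0.0033, 0.0015, -0.1, -0.2, 0.2, 10, 0.006, 0.0033, 0.0015, -0.1, -0.2, 0.2, 10, 0.006, 0.0033, 0.0015, -0.1, -0.2, 0.2, 10]'

```text
time: 21.32
ee_pos: [522.6, 153.6, 96.5]
tcp_rot: [0.247, 1.557, -0.248]
contact_force: [0.2, 0.4, -0.9]
width: 28.7
```

```bash
python3 - <<'E'
from h import *
s=sense();print(C(s['ee_pos']),s['contact_force'])
go([*W(-44,-29.5),75],np.radians(-18))
p=camera('wrist');save(p,'w17')
E
```

```text
[-43.22 -29.13] [ 0.19  0.39 -0.94]
t 21.32 ee [522.59 153.55  96.53] jaw -18.04237521562586 rows [0.0215, -0.0004, -0.0008] [-0. -0.  0.] n 0.34477310077268264 0.005360030337710735
```

View pics/w17.png

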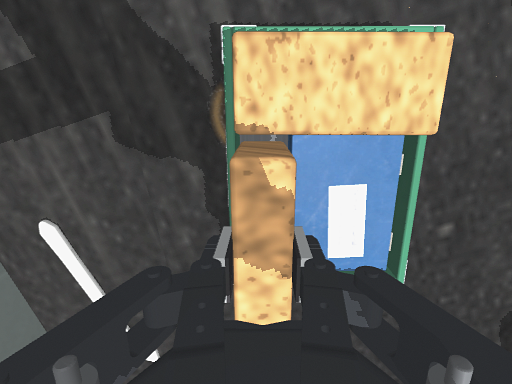

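servo_tool --rows '[0.01, -0.0006, -0.0008, 0, 0, 0, 10, 0.02, -0.0006, -0.0008, 0, 0, 0, 10, 0.028, -0.0006, -0.0008, 0, 0, 0, 10, 0.028, -0.0006, -0.0008, 0, 0, 0, 10]'

```text
time: 21.88
ee_pos: [520.7, 153.1, 67.3]
tcp_rot: [0.246, 1.559, -0.248]
contact_force: [-0.3, -0.4, -0.9]
width: 28.9
```

```bash
python3 - <<'E'
from h import *
s=sense();print(C(s['ee_pos']),s['contact_force'])
go([*W(-44,-29.5),53],np.radians(-18))
E
```

```text
[-44.93 -30.12] [-0.33 -0.36 -0.9 ]
t 21.88 ee [520.66 153.14  67.35] jaw -18.0275548316332 rows [0.0143, 0.0006, 0.001] [-0.  -0.1  0.1] n 0.23023440385928298 0.01668859539736638
```

servo_tool --rows '[0.005, 0.0006, 0.001, 0, 0, 0, 10, 0.01, 0.0006, 0.001, 0, 0, 0, 10, 0.014, 0.0006, 0.001, 0, 0, 0, 10, 0.015, 0.0006, 0.001, 0, 0, 0, 10]'

```text
time: 22.38
ee_pos: [521.7, 153.2, 53.5]
tcp_rot: [0.246, 1.559, -0.248]
contact_force: [-4.9, -1.6, 15.9]
width: 29.1
```

```bash
python3 - <<'E'
from h import *
s=sense();print(C(s['ee_pos']),s['contact_force'])
go([*W(-44,-29.5),53],np.radians(-18))
E
```

```text
[-43.98 -29.75] [-4.89 -1.55 15.92]
t 22.38 ee [521.68 153.19  53.48] jaw -18.02708293303369 rows [0.0005, 0.0003, -0.0] [-0.  -0.1  0.1] n 0.008705321432157855 0.01610859023418314
```

servo_tool --rows '[-0.001, 0, 0, 0, 0, 0, 60, -0.001, 0, 0, 0, 0, 0, 60, -0.001, 0, 0, 0, 0, 0, 60, -0.03, 0, 0, 0, 0, 0, 60, -0.09, 0, 0, 0, 0, 0, 60]'

```text
time: 23.0
ee_pos: [519.6, 152.8, 141.6]
tcp_rot: [0.244, 1.566, -0.251]
contact_force: [0.6, 0.8, -0.1]
width: 51.3
```

servo_tool --rows '[-0.06, 0, 0, 0, 0, 0, 60, -0.12, 0, 0, 0, 0, 0, 60, -0.15, -0.03, 0, 0, 0, 0, 60, -0.15, -0.03, 0, 0, 0, 0, 60, -0.15, -0.03, 0, 0, 0, 0, 60]'

```text
time: 23.62
ee_pos: [511.2, 124.8, 290.8]
tcp_rot: [0.245, 1.568, -0.251]
contact_force: [-0.2, 1.5, 0.1]
width: 51.4
```

```bash
python3 - <<'E'
from h import *
import pickle
s=sense();print(s['ee_pos'],s['contact_force'],s['width'])
for n in ('wrist','scene','side'):
    p=camera(n);save(p,'f_'+n);pickle.dump(p,open('f_%s.pkl'%n,'wb'))
    for t in ('slide_box_mid','thick_block_mid','thin_block_mid'):
        r=place_of(t,p); print(n,t,[(C(a['xyz']),a['xyz'][2],round(a['conf'],2)) for a in r[:1]])
im=[cv2.imread('pics/f_%s.png'%n) for n in ('scene','side')]
cv2.imwrite('pics/f2.png',np.hstack([cv2.resize(im[0][180:290,170:300],None,fx=3,fy=3),cv2.resize(im[1][180:290,170:300],None,fx=3,fy=3)]))
E
```

```text
[511.25 124.8  290.78] [-0.15  1.47  0.06] 51.39241319599682
wrist slide_box_mid [(array([ 14.81, -31.99]), 17.4, 0.62)]
wrist thick_block_mid [(array([-2.47, 54.19]), 39.3, 0.56)]
wrist thin_block_mid [(array([-46.47, -31.4 ]), 40.1, 0.83)]
scene slide_box_mid [(array([ 18.62, -30.44]), 24.9, 0.71)]
scene thick_block_mid [(array([-1.57, 55.95]), 39.9, 0.95)]
scene thin_block_mid [(array([-42.78, -33.04]), 41.7, 0.81)]
side slide_box_mid [(array([ 15.07, -30.85]), 23.4, 0.56)]
side thick_block_mid [(array([-2.29, 52.04]), 37.5, 0.61)]
side thin_block_mid [(array([-44.8 , -28.12]), 39.6, 0.85)]
```

View pics/f_wrist.png

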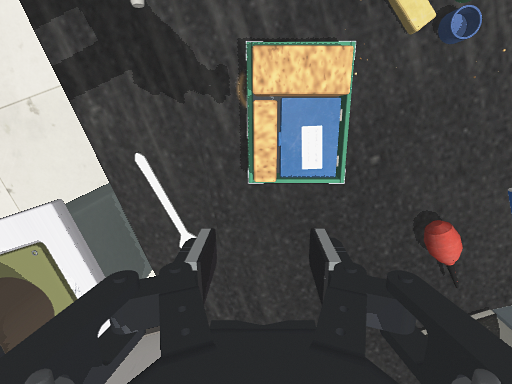

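View pics/f2.png

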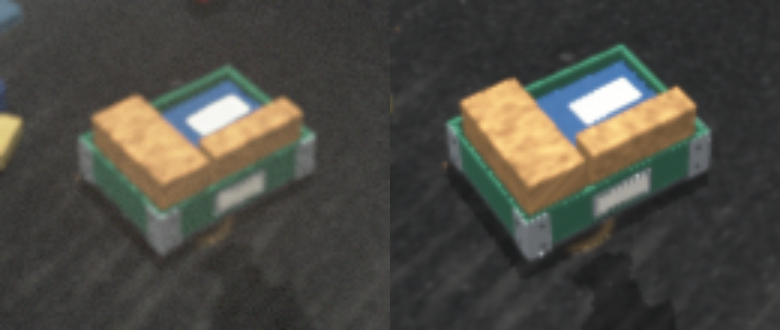

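```bash
python3 - <<'E'
from fit import *
p=pickle.load(open('f_wrist.pkl','rb'));a=p['image'].astype(int)
m=(a[...,0]-a[...,2])>25
for n,(x0,x1,y0,y1) in dict(thick=(245,357,40,96),thin=(247,279,99,184)).items():
    w=np.zeros_like(m);w[y0:y1,x0:x1]=1
    k=ff(cv2.morphologyEx(cv2.morphologyEx((m&w).astype(np.uint8),cv2.MORPH_CLOSE,np.ones((5,5))),cv2.MORPH_OPEN,np.ones((3,3))))
    for z in (76,):
        q=np.array([onz(p,u,v,z)[:2] for v,u in np.argwhere(k)],np.float32);r=cv2.minAreaRect(q);print(n,z,C(r[0]),r[1],r[2])
h=hsv(p);b=ff(comp((h[...,0]>100)&(h[...,0]<125)&(h[...,1]>110)&(h[...,2]>60),(290,120)))
q=np.array([onz(p,u,v,38)[:2] for v,u in np.argwhere(b)],np.float32);r=cv2.minAreaRect(q);print('box',C(r[0]),r[1],r[2])
E
```

```text
thick 76 [ 1.7  53.25] (54.50652313232422, 122.78290557861328) 71.77201080322266
thin 76 [-44.73 -30.19] (101.39756774902344, 30.057559967041016) 72.10767364501953
box [ 15.57 -29.6 ] (107.16974639892578, 83.80278015136719) 72.09366607666016
```

```bash
python3 - <<'E'
from h import *
print(close_job(), sense()['time'])
E
```

```text
the job is handed in; nothing more can be done
the job is handed in; nothing more can be done
```

The slide box is in the far right corner with both cork blocks standing in their gaps. I handed the job in at about 24 s of robot time, with the gripper clear; no verdict was given.

I pushed the box with shut fingers until it was firm against the right-hand end wall (about 17 N) and then the far wall (about 12 N). I set the thick block in the left gap and the thin block in the front gap, each until the floor pushed back (11 and 16 N).

Last check, from the wrist camera after letting go, in the crate's frame:

| Item | Measured x, y (mm) | Target x, y (mm) | Turn from crate axes |
|---|---|---|---|
| Slide box | about 17.6, -29.6 (2 mm added to x for the front lip) | 18, -30 | about 0.1° |
| Thick block | 1.7, 53.3 | 0, 55 | about 0.2° |
| Thin block | -44.7, -30.2 | -44, -30 | about 0.1° |

- **Agreement:** The networks' readings from three cameras were within about 4 mm of these, except one thick-block reading 4.2 mm away in x; all were inside the limits.
- **Heights:** They put the block centres at z = 37.5–41.7 mm against 41 expected. For the box they gave 17–25 mm against 22 expected, which is scatter rather than a clear disagreement.
- **Thick block outline:** It measured 123 mm long instead of 118, because part of its side face was counted, so its x is less certain.
- **Bystanders:** I never touched the clay, blower or marker, but I did not measure their positions again at the end.

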